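# Feed a carton home under the guard of an end-sealer with a push stick

### The arm

A 6-joint arm with a two-finger parallel gripper is mounted at the origin on a cart in front of the work surface, level with it; the furniture and walls round the work are solid. World frame = base frame: x ahead of the robot, y to its left, z up, the work surface at z = 0. Lengths are in m, angles in degrees, forces in N, time in s.
With the tool pointing down it reaches from about 0.25 to 0.725 m from the base axis. Payload 9.7 kg.
Tool frame: the origin (TCP) lies between the finger pads; the fingertips stand 19 mm ahead of it and the grasp point (between the pads) is the TCP; z points along the fingers, y is the line along which they close (so a half turn about z gives the same grasp; the last joint's range is limited). The gripper opens to 85 mm and grips with 20 to 120 N. Pads are 22 mm wide; open, the fingers measure 114 mm over their backs; the gripper's body (76 mm by 85 mm) begins 54 mm behind the grasp point. The pads swing forward as they close: fully open they stand 13 mm farther back than shut.
Start: joints at [71.734, 4.979, 10.078, 95.1, 0, 90], TCP at [0.172, 0.522, 0.25] pointing down, gripper open.
Joint ranges: [-179.16, 179.16], [-48.56, 103.87], [-65.8, 70.77], [-126.05, 130.52], [-82.76, 87.17], [-180, 180]. Speed limits (degrees/s): [127.2, 127.2, 147.25, 180, 180, 180].

### API

Orientations are given as [roll, pitch, yaw] about the fixed x, y, z axes, in that order (R = Rz(yaw) Ry(pitch) Rx(roll)).
In Python, from workcell import telemetry, camera, calibration, workorder gives the robot as it stands.
- The arm moves only by the tool play_rows, never from a script. Its argument "increments" is a list of rows, each a list of 3 entries, a list of its own where there are three numbers: the shift along the tool's x, y, z in mm, then the turn, a rotation vector about the tool's x, y, z in degrees, then the closure, from 0 (fully open) to 1 (shut). In form: [[[x, y, z], [ax, ay, az], jaw], ...]. A call has 1 to 20 rows; each row is the pose to reach, as a shift and turn from the pose commanded when the call began, along the tool's axes at that moment; what a row does not reach only later rows make up. A row lasts 1/10 s, in which the tool goes at most 50 mm and 8.59 degrees, less where a joint would pass 70% of its speed; a pose out of reach is approached as far as the arm can. A call with a gripper value outside its range is refused whole. The fingers move at their own pace and stop on an object; "grip_force" is the grip in N (left out, the last holds). Time passes only in rows, so rows that repeat a pose let the fingers close. It gives the time, the measured TCP pose, the force, the opening and the grip force at its end, in the units of the state.
- telemetry.get_obs(): the state, without advancing time (a new reading comes with each control period).
- camera(name): name is "scene" or "top" or "wrist"; returns (picture, depth): 420x560x3 uint8, red, green, blue; 420x560 float32, m along the optical axis (not along the pixel's ray), 0 where there is no reading.
- calibration(name): a dict with "vertical_fov" (degrees; the focal length in pixels is half the picture's height over the tangent of half this angle, whatever the lens; pixels are square), "cx", "cy" (the principal point, pixels), "rvec" (rotation vector, rad) and "tvec" (3), from world to camera coordinates, as OpenCV has them; the wrist camera has in their place "hand_eye" (4x4, takes a point from camera to tool coordinates, whose origin is the TCP and whose axes are the flange's). Camera axes: x right, y down, z forward; pixel columns grow to the right and rows downward; lengths in m; the calibration is good to about 2 mm. A picture is of the moment at which its call begins: read the wrist's pose just before it. calibration takes no time and is no camera call.
- workorder.job_done(): hands the job in; it is judged then, once.
The state is a dict: "time": time; "q": joint angles; "qd": joint speeds; "joint_efforts": joint torques, N m; "ee_pos": TCP position; "tcp_rot": TCP orientation; "wrist_force": force on the tool from outside, world axes, zero at the start; "torque": the same for the moment, N m; "opening": finger opening in m; "grasp_force": force on a finger pad.
Only numpy, scipy, OpenCV 4.12 (cv2) and the standard library are available. Lean on these libraries where they do the work, as an engineer would, in place of code of your own. Each camera call takes 0.05 s, during which the arm holds its last target. There are 200 camera calls.

### The job

Take the wooden push stick and, with its nose behind the medicine carton lying on the sealer's bed, feed the carton in under the low guard until the seal plate inside is pushed all the way back and held there with a firm push of about 18 N for a second; the carton is crushed at 25 N. Only the stick may touch the carton, never the fingers. Then draw the stick out, leave the carton home in the sealer, and lay the stick flat on the worktop beside the sealer, without shifting the two bottles and the rubber stamp that stand near.

Things in the scene. Friction and masses are not known exactly. Their poses are not given: they have to be found in the camera images.
- sealer: fixed bench device: flat aluminium bed (110 wide, top 12 mm above the worktop, x -220 to +205 mm) with a white guard tunnel on its rear part (x 0 to 205, 82 wide outside, cover top 50 mm and grey housing 94 mm above the worktop). Origin at worktop level under the middle of the tunnel's mouth; x = feed direction into the tunnel, z up
- mouth (a point): middle of the tunnel's mouth at bed level, 12 mm above the worktop, axes as the sealer. The opening is 66 wide and 32 high. Two steel lead-in strips, 22 high, widen from 66 apart at the mouth to 100 apart 35 mm before it
- shoe_mid (a point): hidden in the tunnel, 85 mm past the mouth: middle of a sprung hold-down shoe, 26 mm above the bed, flat from 65 to 105 mm past the mouth, with a ramp from 40 to 65. The carton lifts it 2 mm as it enters; it then adds about 2 to 8 N of drag
- seal_plate (a joint): steel plate inside that the carton's leading end pushes back: 0 m at start, 0.012 fully home; stays where pushed (4 N friction). Its start face is 125 to 155 mm past the mouth, other each run and not given: feel for it. Its dark pin stands out of the guard's top slot. Once home it bears on a rubber buffer that yields from 7.5 N on, 1 mm per 5 N, 6 mm at most
- carton_mid (a point): centre of the medicine carton, white with blue edges, 61 x 105 x 28 mm, 56 g; z up, y along its 105 mm length. Lies flat on the bed before the mouth, length roughly along the feed, up to 10 mm off the centre line and 0.15 rad askew; pushed squarely it straightens against the stick's nose and the lead-ins
- stick_grip (a point): centre of the wooden push stick's handle (60 long, 20 wide, 60 high; grip across the 20), 30 mm above the stick's underside; x along the stick to its nose, z up. Foot 70 x 38 x 6; shaft 14 wide; flat nose face 40 wide, 20 high, 140 mm ahead of the handle centre. 150 g. Lies flat on the worktop on the sealer's side away from the robot
- bottle_tall: tall brown pill bottle, 44 wide, 100 high, origin at its base; bystander
- stamp: wooden rubber stamp, 40 wide, 60 high, origin at its base; bystander
- bottle_green: white pill bottle with green cap, 48 wide, 76 high, origin at its base; bystander
Mind the look-alikes: they are no part of the job. What is shaped like the part that bears carton_mid but green or purple is not meant.

How it is judged:
By the outcome, as a careful person would: the job done as asked, in the order asked, and still so for the second after the job is handed in, with the robot touching nothing.
It also fails if it takes over 67 s, if anything falls off the work surface, if the arm or the gripper's body presses on something with over 40 N, if the wrist force passes 120 N, or if a joint passes its speed limit or range.

## Working session

There is one attempt and no reset: what is moved stays moved. The work goes in short steps, Python scripts to look and compute and a tool call to move; the robot and the scene stay as the last step left them, time stands still between calls to the robot, and variables do not carry over. Pictures are saved under pics/ and viewed, at most 10 in all, crops included, and the job is handed in when it is done.

Besides the shell and the picture viewer there is one more tool, called after ">>>" in YAML: its name, and indented under it one key for each argument. play_rows: Moves the arm, as the interface text tells. Its arguments: {"type":"object","properties":{"increments":{"type":"array"},"grip_force":{"type":"number"}},"required":["increments"]}

```bash
mkdir -p pics
cat > h.py <<'E'
import numpy as np,cv2
from scipy.spatial.transform import Rotation as R
from workcell import telemetry,camera,calibration,workorder
def K(c):
    f=210/np.tan(np.radians(c["vertical_fov"]/2)); return f,c["cx"],c["cy"]
def world(name,u,v,d,obs=None):
    c=calibration(name); f,cx,cy=K(c)
    p=np.stack([(np.asarray(u)-cx)*d/f,(np.asarray(v)-cy)*d/f,d*np.ones_like(np.asarray(u,float))],-1)
    if name=="wrist":
        H=np.array(c["hand_eye"]); p=p@H[:3,:3].T+H[:3,3]
        return p@R.from_euler('xyz',obs["tcp_rot"],degrees=True).as_matrix().T+np.array(obs["ee_pos"])
    M=cv2.Rodrigues(np.array(c["rvec"],float))[0]
    return (p-np.array(c["tvec"]).ravel())@M
def cloud(name,dep,obs=None):
    v,u=np.mgrid[0:420,0:560]; return world(name,u,v,dep,obs)
def snap(name,tag):
    o=telemetry.get_obs(); im,d=camera(name); np.savez(f"pics/{tag}.npz",im=im,d=d,pos=o["ee_pos"],rot=o["tcp_rot"])
    cv2.imwrite(f"pics/{tag}.png",im[:,:,::-1]); return im,d,o
E
python3 - <<'E'
from h import *
for n in("top","scene"):
    im,d,o=snap(n,n+"0")
print(o)
print(calibration("top"),calibration("wrist"))
E
```

```text
{'time': 0.05, 'q': array([7.17348177e+01, 5.01016063e+00, 1.00338750e+01, 9.50974407e+01,
       9.44866010e-04, 8.99992813e+01]), 'qd': array([-0.00372245, -0.08035136, -0.0888171 , -0.10101434, -0.07923506,
       -0.12174615]), 'joint_efforts': array([-3.84555169e-03, -5.22084117e+01,  4.66118646e+01,  1.68492546e-02,
       -1.38456230e-04,  3.07732864e-05]), 'ee_pos': array([0.1723136 , 0.52210622, 0.24958686]), 'tcp_rot': array([-1.79926274e+02, -9.45790057e-04,  1.61735535e+02]), 'wrist_force': array([ 0.85216329,  0.1651196 , -0.54353682]), 'torque': array([ 0.00704065,  0.02633724, -0.01147665]), 'grasp_force': 0.0, 'opening': 0.08558439766058061}
{'vertical_fov': 44.6370331529518, 'cx': 278.4594821990891, 'cy': 215.8688181141141, 'rvec': array([ 2.16089251, -2.14396331,  0.16376149]), 'tvec': array([-0.05917637,  0.60022262,  1.16463798])} {'vertical_fov': 68.20466117422338, 'cx': 280.49591722570864, 'cy': 212.82847081510576, 'hand_eye': array([[-4.27875409e-04, -9.60805961e-01, -2.77221431e-01,
         7.10910048e-02],
       [ 9.99999888e-01, -4.66899485e-04,  7.47577407e-05,
        -1.77897843e-03],
       [-2.01262226e-04, -2.77221368e-01,  9.60806054e-01,
        -1.23676174e-01],
       [ 0.00000000e+00,  0.00000000e+00,  0.00000000e+00,
         1.00000000e+00]])}
```

View pics/top0.png

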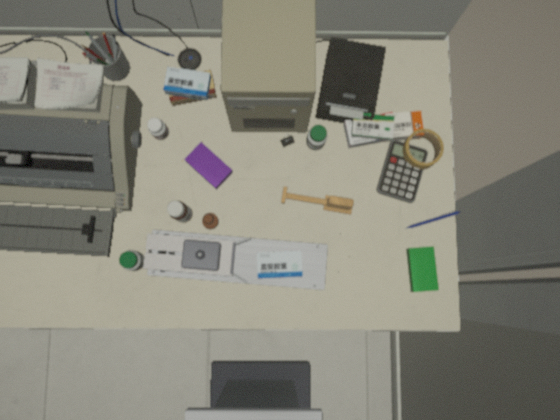

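View pics/scene0.png

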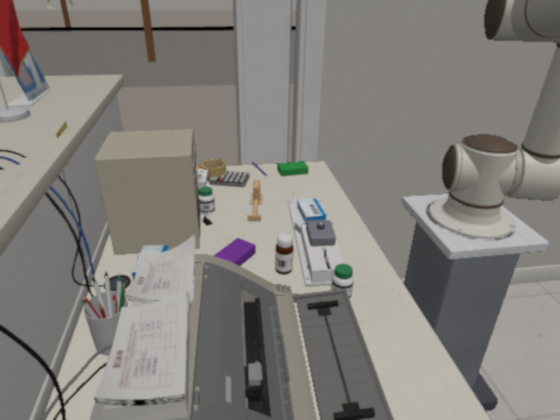

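The top view has the stick at (318,200), nose left, with its handle and foot at (340,203). The sealer has its bed at (145–327, 230–288), with the mouth near (236,260) and the feed direction to the left. Possible cartons are white/blue on the bed (280,264), white/blue on other things (187,82) and (385,127), purple (208,165) and green (423,269). I choose (280,264). Bystanders are brown/white bottle (178,210), stamp (210,220) and green cap (130,260).

Run:
```python
from h import *
z=np.load("pics/top0.npz"); im,d=z["im"],z["d"]
c=im[170:300,120:360]; cv2.imwrite("pics/crop1.png",cv2.resize(c,None,fx=3.3,fy=3.3,interpolation=cv2.INTER_CUBIC)[:,:,::-1])
P=cloud("top",d)
def s(n,u0,u1,v0,v1,z0,z1):
    Q=P[v0:v1,u0:u1].reshape(-1,3); Q=Q[(Q[:,2]>z0)&(Q[:,2]<z1)]
    xy=Q[:,:2].astype(np.float32)
    print(n,len(Q),cv2.minAreaRect(xy),Q[:,2].mean().round(4))
s("bed",110,345,225,295,.008,.2)
s("carton",250,310,240,290,.03,.06)
s("tunnel",140,245,225,295,.035,.2)
s("sticktop handle",320,365,190,220,.04,.09)
s("stick all",275,365,180,220,.0035,.09)
s("nose",275,295,180,210,.01,.09)
s("white/brown bottle",165,192,195,222,.03,.2)
s("stamp",200,220,210,230,.02,.2)
s("green",117,145,245,275,.03,.2)
print(P[240:246,370].round(4))
```

```text
bed 8374 ((0.5225118398666382, 0.06936052441596985), (0.5406317710876465, 0.1493503302335739), 85.62936401367188) 0.0362
carton 1155 ((0.48811787366867065, -0.057102106511592865), (0.06012416258454323, 0.10476302355527878), 3.218374729156494) 0.039
tunnel 3110 ((0.5058022141456604, 0.1458250880241394), (0.2444278448820114, 0.09560634195804596), 86.17808532714844) 0.0594
sticktop handle 243 ((0.636861264705658, -0.2002665102481842), (0.06049276888370514, 0.020826678723096848), 79.57745361328125) 0.0568
stick all 829 ((0.6474701166152954, -0.15309485793113708), (0.2132524698972702, 0.09701497852802277), 89.40796661376953) 0.0255
nose 121 ((0.6584529876708984, -0.07648472487926483), (0.03153456002473831, 0.03935570642352104), 89.21078491210938) 0.0167
white/brown bottle 379 ((0.6088269948959351, 0.17732499539852142), (0.04117179289460182, 0.042457953095436096), 68.02265167236328) 0.0827
stamp 101 ((0.5935389995574951, 0.11102618277072906), (0.02424374781548977, 0.024003099650144577), 0.5546366572380066) 0.0522
green 403 ((0.4952739179134369, 0.280990332365036), (0.046376973390579224, 0.050641100853681564), 6.595077037811279) 0.0656
[[ 5.499e-01 -2.791e-01 -5.200e-03]
 [ 5.470e-01 -2.781e-01 -2.000e-04]
 [ 5.452e-01 -2.793e-01 -7.100e-03]
 [ 5.424e-01 -2.786e-01 -3.600e-03]
 [ 5.397e-01 -2.780e-01 -6.000e-04]
 [ 5.370e-01 -2.775e-01  1.900e-03]]
```

View pics/crop1.png

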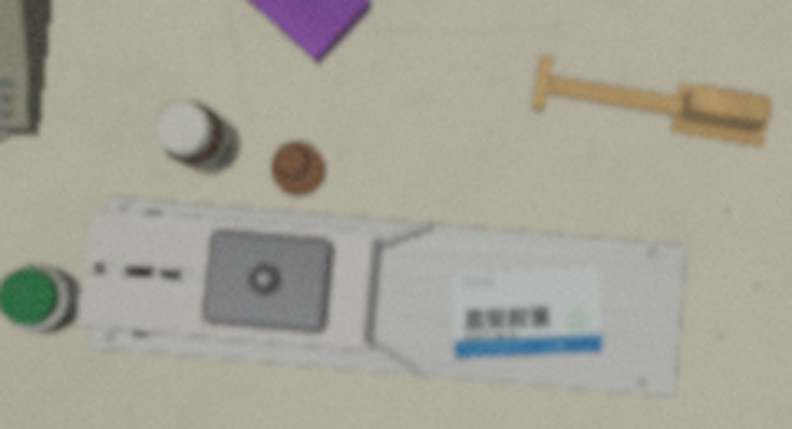

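The crop confirms the white carton with the blue edge and text on the bed (crop 455–602, 270–355). The bed corners are at crop (685,245), (676,393), (100,348) and (110,198). The mouth's cover edge runs from (380,238) to (370,347).

Run:
```python
from h import *
c=calibration("top");M=cv2.Rodrigues(c["rvec"])[0];C=-M.T@c["tvec"];f,cx,cy=K(c)
def ray(a,b,z):
    u=120+(a+.5)/3.3-.5; v=170+(b+.5)/3.3-.5
    r=M.T@np.array([(u-cx)/f,(v-cy)/f,1]); return (C+r*(z-C[2])/r[2])[:2].round(4)
P={}
for n,a,b,z in [("bR1",685,245,.012),("bR2",676,393,.012),("bL1",110,198,.012),("bL2",100,348,.012),("m1",382,238,.05),("m2",370,347,.05),("tL1",92,210,.05),("tL2",80,325,.05),("nose1",537,56,.02),("nose2",533,107,.02),("footA",770,97,.06),("l1",433,227,.034),("l2",418,373,.034),
 ("c1",455,358,.04),("c2",602,351,.04),("c3",456,270,.04),("c4",600,265,.04),("pin",98,268,.055)]:
    P[n]=ray(a,b,z);print(n,P[n])
r=(P["bR1"]+P["bR2"])/2;l=(P["bL1"]+P["bL2"])/2
d=l-r;print("yaw bed",np.degrees(np.arctan2(d[1],d[0])),np.hypot(*d),r,l)
y=P["bR1"]-P["bR2"];print("end dir+90",np.degrees(np.arctan2(y[1],y[0]))+90,np.hypot(*y))
m=(P["m1"]+P["m2"])/2; print("mouth",m, "pred",r+d/np.hypot(*d)*.22)
z=np.load("pics/top0.npz");Q=cloud("top",z["d"])
S=Q[225:295,140:245].reshape(-1,3)
for a,b in((.042,.06),(.085,.11)):
    T=S[(S[:,2]>a)&(S[:,2]<b),:2];print(cv2.minAreaRect(T.astype(np.float32)))
S=Q[180:220,275:365].reshape(-1,3);S=S[(S[:,2]>.009)];T=S[:,:2]-[.637,-.2];
n=np.hypot(*T.T); 
w,v=np.linalg.eigh(np.cov(S[(n<.13)&(S[:,0]<.7)&(S[:,0]>.6)][:,:2].T));print("stick yaw",np.degrees(np.arctan2(v[1,1],v[0,1])))
```

```text
bR1 [ 0.538  -0.1725]
bR2 [ 0.4312 -0.1654]
bL1 [0.569  0.2469]
bL2 [0.4603 0.2496]
m1 [0.5379 0.0454]
m2 [0.4614 0.0523]
tL1 [0.5561 0.2503]
tL2 [0.4752 0.2551]
nose1 [ 0.6757 -0.0637]
nose2 [ 0.6377 -0.061 ]
footA [ 0.6395 -0.2285]
l1 [0.5475 0.0103]
l2 [0.4438 0.0193]
c1 [ 0.4544 -0.0069]
c2 [ 0.4601 -0.1105]
c3 [ 0.5164 -0.0068]
c4 [ 0.5208 -0.109 ]
pin [0.5148 0.2431]
yaw bed 85.88022543971425 0.41828081775285847 [ 0.4846  -0.16895] [0.51465 0.24825]
end dir+90 86.19660736921146 0.10703574169407153
mouth [0.49965 0.04885] pred [0.50040517 0.05048153]
((0.5095202326774597, 0.156456857919693), (0.2176670879125595, 0.08230792731046677), 85.4957046508789)
((0.5042735934257507, 0.12054193019866943), (0.03389317914843559, 0.0553373247385025), 7.551286697387695)
stick yaw 79.27567477856428
```

```bash
cat >> h.py <<'E'
def goto(pos,yaw,tag=""):
    o=telemetry.get_obs(); R0=R.from_euler('xyz',o["tcp_rot"],degrees=True); Rt=R.from_euler('xyz',[180,0,yaw],degrees=True)
    print(tag,"shift",(R0.inv().apply(np.array(pos)-o["ee_pos"])*1e3).round(1),"rot",(R0.inv()*Rt).as_rotvec(degrees=True).round(2))
E
python3 -c "
from h import *
goto([.634,-.2,.2],80)"
```

```text
shift [-664.7 -541.    50.3] rot [-5.000e-02  5.000e-02  8.173e+01]
```

>>> play_rows:
  increments:
    - [[-333,-270,0],[0,0,41],0]
    - [[-333,-270,0],[0,0,41],0]
    - [[-333,-270,0],[0,0,41],0]
    - [[-333,-270,0],[0,0,41],0]
    - [[-333,-270,0],[0,0,41],0]
    - [[-333,-270,0],[0,0,41],0]
    - [[-333,-270,0],[0,0,41],0]
    - [[-333,-270,0],[0,0,41],0]
    - [[-333,-270,0],[0,0,41],0]
    - [[-665,-541,50],[0,0,82],0]
    - [[-665,-541,50],[0,0,82],0]
    - [[-665,-541,50],[0,0,82],0]
    - [[-665,-541,50],[0,0,82],0]
    - [[-665,-541,50],[0,0,82],0]
    - [[-665,-541,50],[0,0,82],0]
    - [[-665,-541,50],[0,0,82],0]
    - [[-665,-541,50],[0,0,82],0]
    - [[-665,-541,50],[0,0,82],0]
    - [[-665,-541,50],[0,0,82],0]
    - [[-665,-541,50],[0,0,82],0]

```text
time: 2.1
ee_pos: [0.6341, -0.2003, 0.199]
tcp_rot: [-179.9, -0.0, 79.7]
wrist_force: [-0.4, -0.6, -0.4]
opening: 0.0855
grasp_force: 0.0
```

Run:
```python
from h import *
im,d,o=snap("wrist","w1"); print(o["ee_pos"],o["tcp_rot"],o["q"].round(1),o["time"],o["wrist_force"])
Q=cloud("wrist",d,o); m=(d>0)
g=(np.abs(Q[...,0]-.64)<.06)&(Q[...,1]<-.03)&(Q[...,1]>-.27)&m
def s(a,b):
    T=Q[g&(Q[...,2]>a)&(Q[...,2]<b)]; print(len(T),cv2.minAreaRect(T[:,:2].astype(np.float32)),T.mean(0))
s(.05,.075); s(.013,.03); s(.01,.075)
```

```text
[ 0.63408768 -0.20033087  0.19899776] [-1.79874826e+02 -2.64312572e-02  7.96692706e+01] [-17.5  20.8  23.   92.4   0.   82.8] 2.1 [-0.43295303 -0.62141788 -0.35058513]
1448 ((0.6338723301887512, -0.20159569382667542), (0.059314925223588943, 0.019740113988518715), 80.2089614868164) [ 0.63431306 -0.19998934  0.05901316]
2257 ((0.6507068872451782, -0.1027047336101532), (0.05398643761873245, 0.14861658215522766), 4.264583110809326) [ 0.64900173 -0.10807047  0.01676005]
3823 ((0.6475345492362976, -0.13094943761825562), (0.05654887855052948, 0.20125122368335724), 0.568720281124115) [ 0.6432897  -0.14390193  0.03310855]
```

View pics/w1.png

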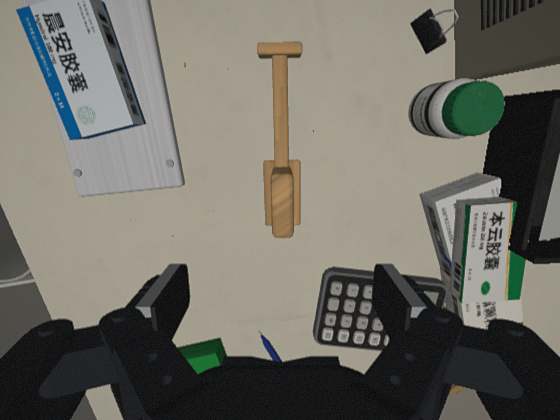

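The wrist view shows the stick: handle (283,205), nose (280,48), and the fingers centred around it. The carton on the bed is at upper left.

>>> play_rows:
  increments:
    - [[-1,0,50],[0,0,-0.5],0]
    - [[-1,0,95],[0,0,-0.5],0]
    - [[-1,0,130],[0,0,-0.5],0]
    - [[-1,0,155],[0,0,-0.5],0]
    - [[-1,0,166],[0,0,-0.5],0]
    - [[-1,0,166],[0,0,-0.5],0]
    - [[-1,0,166],[0,0,-0.5],1]
    - [[-1,0,166],[0,0,-0.5],1]
    - [[-1,0,166],[0,0,-0.5],1]
    - [[-1,0,166],[0,0,-0.5],1]
    - [[-1,0,166],[0,0,-0.5],1]
    - [[-1,0,166],[0,0,-0.5],1]
    - [[-1,0,166],[0,0,-0.5],1]
    - [[-1,0,166],[0,0,-0.5],1]
  grip_force: 90

```text
time: 3.55
ee_pos: [0.6345, -0.2011, 0.0351]
tcp_rot: [179.9, 0.0, 80.2]
wrist_force: [-0.2, -0.9, 5.0]
opening: 0.0191
grasp_force: 88.6
```

```bash
python3 -c "
from h import *
goto([.491,-.1,.23],86)"
```

```text
shift [  75.2 -158.4 -195.1] rot [ 0.07  0.02 -5.77]
```

>>> play_rows:
  increments:
    - [[0,0,-20],[0,0,0],1]
    - [[0,0,-60],[0,0,0],1]
    - [[0,0,-100],[0,0,0],1]
    - [[15,-30,-130],[0,0,-1],1]
    - [[35,-70,-160],[0,0,-3],1]
    - [[55,-110,-185],[0,0,-4.5],1]
    - [[70,-145,-195],[0,0,-5.8],1]
    - [[75,-158,-195],[0,0,-5.8],1]
    - [[75,-158,-195],[0,0,-5.8],1]
    - [[75,-158,-195],[0,0,-5.8],1]

```text
time: 4.55
ee_pos: [0.4914, -0.1003, 0.229]
tcp_rot: [180.0, 0.0, 86.0]
wrist_force: [0.3, 0.1, -1.7]
opening: 0.019
grasp_force: 88.7
```

Run:
```python
from h import *
im,d,o=snap("wrist","w2"); print(o["ee_pos"],o["tcp_rot"],o["time"],o["wrist_force"])
Q=cloud("wrist",d,o); m=(d>0)
yaw=np.radians(86);f=np.array([np.cos(yaw),np.sin(yaw)]);n=np.array([-f[1],f[0]])
L=np.stack([(Q[...,:2]-[.5,.049])@f,(Q[...,:2]-[.5,.049])@n,Q[...,2]],-1)
np.save("pics/L2.npy",L)
def s(t,g):
    T=L[g&m]; print(t,len(T),cv2.minAreaRect(T[:,:2].astype(np.float32)), T.min(0).round(3),T.max(0).round(3))
z=L[...,2];x=L[...,0];y=L[...,1]
s("carton",(z>.035)&(z<.045)&(x<-.04)&(x>-.2)&(abs(y)<.06))
s("cover",(z>.046)&(z<.056)&(x>-.02)&(x<.08)&(abs(y)<.06))
s("strips",(z>.028)&(z<.038)&(x>-.06)&(x<.005)&(abs(y)<.07))
# stick in tool frame
T=(Q-np.array(o["ee_pos"]))@R.from_euler('xyz',o["tcp_rot"],degrees=True).as_matrix()
g=m&(abs(T[...,1])<.035)&(T[...,2]>-.02)&(T[...,2]<.06)&(T[...,0]>.03)&(T[...,0]<.2)
S=T[g]; print("stick",len(S),S.min(0),S.max(0)); N=S[S[:,0]>.125];print("nose",N.min(0),N.max(0),N.mean(0))
```

```text
[ 0.49141285 -0.10030274  0.22903125] [1.79991299e+02 7.29337183e-03 8.60373252e+01] 4.55 [ 0.2596831   0.11963486 -1.73557628]
carton 2930 ((-0.10511729121208191, 0.007958339527249336), (0.09818907827138901, 0.06011546775698662), 6.987724304199219) [-0.151 -0.027  0.037] [-0.053  0.043  0.042]
cover 1862 ((0.008879762142896652, 0.0018717050552368164), (0.08200002461671829, 0.02322409115731716), 89.96729278564453) [-0.003 -0.039  0.046] [0.021 0.043 0.054]
strips 615 ((-0.01719348505139351, 0.002161681652069092), (0.10746845602989197, 0.03681853413581848), 89.62275695800781) [-0.036 -0.051  0.028] [0.001 0.056 0.038]
stick 6938 [ 0.03000161 -0.01968044  0.01642917] [0.11748351 0.01769428 0.03458365]Traceback (most recent call last):
  File "<stdin>", line 16, in <module>
    return umr_minimum(a, axis, None, out, keepdims, initial, where)
ValueError: zero-size array to reduction operation minimum which has no identity
```

View pics/w2.png

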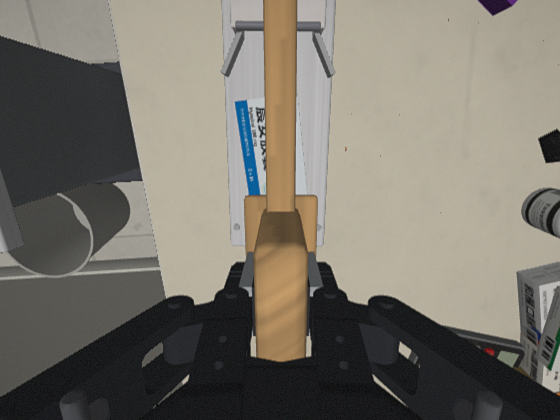

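The stick is held straight along the tool. The sealer mouth edge is at (278,27), with its strips at (232,55) and (325,55). The carton is askew by 7° under the shaft.

```bash
python3 -c "
from h import *
goto([.475,-.278,.229],86);goto([.475,-.278,.049],86)"
```

```text
shift [-178.2   -4.3   -0.3] rot [-0.03  0.    0.02]
 shift [-178.2   -4.1  179.7] rot [-0.03  0.    0.02]
```

>>> play_rows:
  increments:
    - [[-45,0,0],[0,0,0],1]
    - [[-90,-2,0],[0,0,0],1]
    - [[-135,-4,0],[0,0,0],1]
    - [[-165,-4,20],[0,0,0],1]
    - [[-178,-4,65],[0,0,0],1]
    - [[-178,-4,110],[0,0,0],1]
    - [[-178,-4,150],[0,0,0],1]
    - [[-178,-4,172],[0,0,0],1]
    - [[-178,-4,180],[0,0,0],1]
    - [[-178,-4,180],[0,0,0],1]
    - [[-178,-4,180],[0,0,0],1]

```text
time: 5.7
ee_pos: [0.4756, -0.278, 0.0503]
tcp_rot: [179.9, 0.0, 86.0]
wrist_force: [0.1, -0.2, -0.5]
opening: 0.0189
grasp_force: 88.6
```

Run:
```python
from h import *
im,d,o=snap("scene","s2");snap("wrist","w3"); print(o["ee_pos"],o["tcp_rot"],o["time"],o["wrist_force"])
a=np.load("pics/w3.npz")["im"]
c=cv2.resize(im[170:290,250:380],None,fx=4,fy=4,interpolation=cv2.INTER_CUBIC)
cv2.imwrite("pics/c3.png",np.hstack([c[:,:240+0],cv2.resize(a,None,fx=1,fy=480/420)])[:,:,::-1])
```

```text
[ 0.47561856 -0.27804531  0.05030387] [1.79934632e+02 3.34554531e-02 8.60198412e+01] 5.7 [ 0.08204358 -0.15968897 -0.54587751]
```

View pics/c3.png

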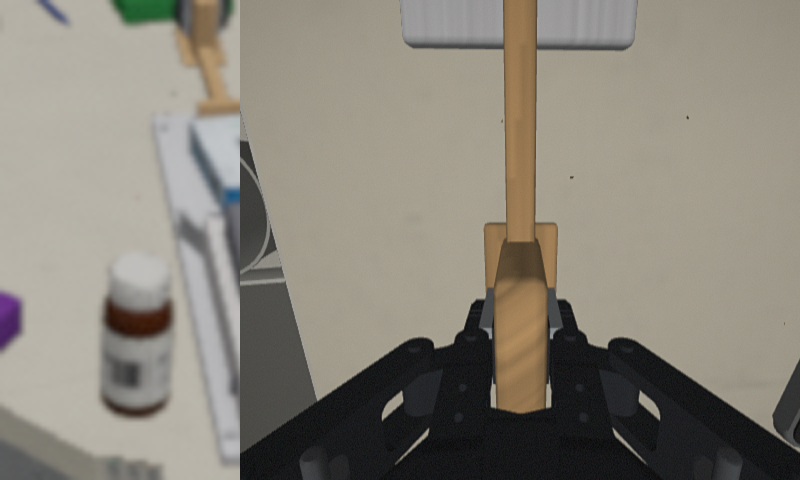

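The nose stands behind the carton in the scene crop at (218,105), and the stick is aligned in the wrist view. Push.

>>> play_rows:
  increments:
    - [[6,0,1],[0,0,0],1]
    - [[12,0,1],[0,0,0],1]
    - [[16,0,1],[0,0,0],1]
    - [[20,0,1],[0,0,0],1]
    - [[24,0,1],[0,0,0],1]
    - [[28,0,1],[0,0,0],1]
    - [[32,0,1],[0,0,0],1]
    - [[36,0,1],[0,0,0],1]
    - [[40,0,1],[0,0,0],1]
    - [[44,0,1],[0,0,0],1]
    - [[48,0,1],[0,0,0],1]
    - [[52,0,1],[0,0,0],1]
    - [[56,0,1],[0,0,0],1]
    - [[60,0,1],[0,0,0],1]
    - [[60,0,1],[0,0,0],1]

```text
time: 7.3
ee_pos: [0.479, -0.2171, 0.0483]
tcp_rot: [180.0, -0.0, 86.1]
wrist_force: [0.4, 0.2, -1.1]
opening: 0.0193
grasp_force: 88.6
```

Run:
```python
from h import *
im,d,o=snap("top","t4"); print(o["ee_pos"],o["wrist_force"])
P=cloud("top",d)
c=P[235:292,225:320].reshape(-1,3);c=c[(c[:,2]>.034)&(c[:,2]<.046)&(c[:,1]<.04)]
print(cv2.minAreaRect(c[:,:2].astype(np.float32)))
cv2.imwrite("pics/c4.png",cv2.resize(im[215:300,190:350],None,fx=5,fy=5,interpolation=cv2.INTER_CUBIC)[:,:,::-1])
```

```text
[ 0.47902998 -0.21709975  0.0483074 ] [ 0.41175453  0.17486042 -1.05440083]
((0.5112632513046265, -0.04942534118890762), (0.10037019103765488, 0.18835581839084625), 9.724512100219727)
```

View pics/c4.png

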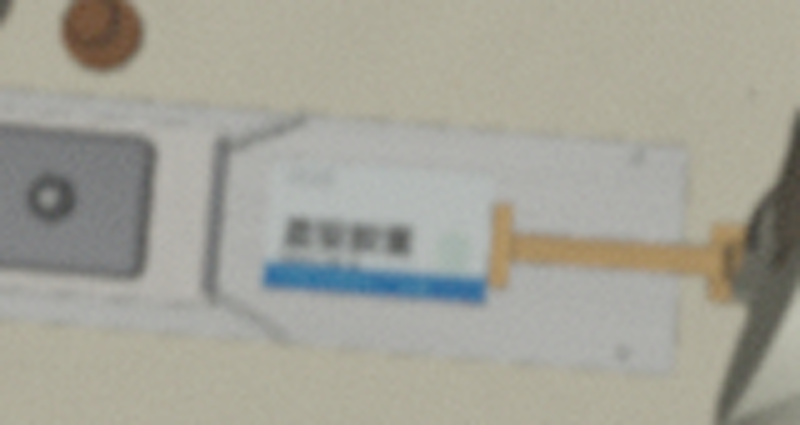

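The carton is now square against the nose, with its rear at (492,240) and its front just before the mouth at (215,218).

>>> play_rows:
  increments:
    - [[4,0,0],[0,0,0],1]
    - [[8,0,0],[0,0,0],1]
    - [[12,0,0],[0,0,0],1]
    - [[16,0,0],[0,0,0],1]
    - [[20,0,0],[0,0,0],1]
    - [[24,0,0],[0,0,0],1]
    - [[28,0,0],[0,0,0],1]
    - [[32,0,0],[0,0,0],1]
    - [[36,0,0],[0,0,0],1]

```text
time: 8.25
ee_pos: [0.4815, -0.1813, 0.0483]
tcp_rot: [180.0, -0.0, 86.0]
wrist_force: [-1.0, -0.1, -1.3]
opening: 0.0191
grasp_force: 88.6
```

>>> play_rows:
  increments:
    - [[3,0,0],[0,0,0],1]
    - [[6,0,0],[0,0,0],1]
    - [[9,0,0],[0,0,0],1]
    - [[12,0,0],[0,0,0],1]
    - [[15,0,0],[0,0,0],1]
    - [[18,0,0],[0,0,0],1]
    - [[21,0,0],[0,0,0],1]

```text
time: 8.95
ee_pos: [0.4829, -0.1605, 0.0483]
tcp_rot: [-180.0, -0.0, 86.0]
wrist_force: [-0.0, -0.0, -0.9]
opening: 0.0193
grasp_force: 88.6
```

>>> play_rows:
  increments:
    - [[2,0,0],[0,0,0],1]
    - [[4,0,0],[0,0,0],1]
    - [[6,0,0],[0,0,0],1]
    - [[8,0,0],[0,0,0],1]
    - [[10,0,0],[0,0,0],1]
    - [[12,0,0],[0,0,0],1]
    - [[14,0,0],[0,0,0],1]

```text
time: 9.65
ee_pos: [0.4839, -0.1466, 0.0483]
tcp_rot: [180.0, 0.0, 86.0]
wrist_force: [-0.6, -0.4, -1.2]
opening: 0.0188
grasp_force: 88.6
```

>>> play_rows:
  increments:
    - [[2,0,0],[0,0,0],1]
    - [[4,0,0],[0,0,0],1]
    - [[6,0,0],[0,0,0],1]
    - [[8,0,0],[0,0,0],1]
    - [[10,0,0],[0,0,0],1]
    - [[12,0,0],[0,0,0],1]
    - [[14,0,0],[0,0,0],1]

```text
time: 10.35
ee_pos: [0.485, -0.1336, 0.0486]
tcp_rot: [180.0, 0.1, 86.0]
wrist_force: [-1.5, -7.7, 0.4]
opening: 0.0191
grasp_force: 88.9
```

>>> play_rows:
  increments:
    - [[2,0,0],[0,0,0],1]
    - [[4,0,0],[0,0,0],1]
    - [[6,0,0],[0,0,0],1]
    - [[8,0,0],[0,0,0],1]
    - [[10,0,0],[0,0,0],1]
    - [[12,0,0],[0,0,0],1]
    - [[14,0,0],[0,0,0],1]

```text
time: 11.05
ee_pos: [0.4859, -0.1195, 0.0485]
tcp_rot: [180.0, 0.1, 86.0]
wrist_force: [-1.4, -6.3, -0.0]
opening: 0.0187
grasp_force: 88.8
```

>>> play_rows:
  increments:
    - [[3,0,0],[0,0,0],1]
    - [[6,0,0],[0,0,0],1]
    - [[9,0,0],[0,0,0],1]
    - [[12,0,0],[0,0,0],1]
    - [[15,0,0],[0,0,0],1]
    - [[18,0,0],[0,0,0],1]
    - [[21,0,0],[0,0,0],1]
    - [[24,0,0],[0,0,0],1]
    - [[27,0,0],[0,0,0],1]
    - [[30,0,0],[0,0,0],1]

```text
time: 12.05
ee_pos: [0.488, -0.0895, 0.0485]
tcp_rot: [180.0, 0.1, 86.0]
wrist_force: [0.9, -6.3, -0.1]
opening: 0.0194
grasp_force: 88.8
```

>>> play_rows:
  increments:
    - [[2,0,0],[0,0,0],1]
    - [[4,0,0],[0,0,0],1]
    - [[6,0,0],[0,0,0],1]
    - [[8,0,0],[0,0,0],1]
    - [[10,0,0],[0,0,0],1]

```text
time: 12.55
ee_pos: [0.4887, -0.0796, 0.0485]
tcp_rot: [180.0, 0.1, 86.0]
wrist_force: [-0.7, -6.2, -0.1]
opening: 0.0191
grasp_force: 88.8
```

>>> play_rows:
  increments:
    - [[1.5,0,0],[0,0,0],1]
    - [[3,0,0],[0,0,0],1]
    - [[4.5,0,0],[0,0,0],1]
    - [[6,0,0],[0,0,0],1]

```text
time: 12.95
ee_pos: [0.4891, -0.0736, 0.0485]
tcp_rot: [180.0, 0.1, 86.0]
wrist_force: [-0.0, -5.1, 0.5]
opening: 0.0191
grasp_force: 88.8
```

>>> play_rows:
  increments:
    - [[1.5,0,0],[0,0,0],1]
    - [[3,0,0],[0,0,0],1]
    - [[4.5,0,0],[0,0,0],1]
    - [[6,0,0],[0,0,0],1]

```text
time: 13.35
ee_pos: [0.4895, -0.0676, 0.0485]
tcp_rot: [180.0, 0.1, 86.0]
wrist_force: [0.4, -5.2, -0.4]
opening: 0.0194
grasp_force: 88.8
```

>>> play_rows:
  increments:
    - [[1.5,0,0],[0,0,0],1]
    - [[3,0,0],[0,0,0],1]
    - [[4.5,0,0],[0,0,0],1]

```text
time: 13.65
ee_pos: [0.4898, -0.0632, 0.0485]
tcp_rot: [180.0, 0.1, 86.0]
wrist_force: [-0.2, -4.8, 0.0]
opening: 0.0189
grasp_force: 88.8
```

>>> play_rows:
  increments:
    - [[1.5,0,0],[0,0,0],1]
    - [[3,0,0],[0,0,0],1]
    - [[4.5,0,0],[0,0,0],1]

```text
time: 13.95
ee_pos: [0.4901, -0.0587, 0.0485]
tcp_rot: [180.0, 0.1, 86.0]
wrist_force: [-0.8, -5.7, -0.5]
opening: 0.0192
grasp_force: 88.8
```

>>> play_rows:
  increments:
    - [[1.5,0,0],[0,0,0],1]
    - [[3,0,0],[0,0,0],1]
    - [[4.5,0,0],[0,0,0],1]

```text
time: 14.25
ee_pos: [0.4904, -0.0542, 0.0485]
tcp_rot: [180.0, 0.1, 86.0]
wrist_force: [-0.6, -6.5, -0.6]
opening: 0.0191
grasp_force: 88.8
```

>>> play_rows:
  increments:
    - [[1.5,0,0],[0,0,0],1]
    - [[3,0,0],[0,0,0],1]
    - [[4,0,0],[0,0,0],1]

```text
time: 14.55
ee_pos: [0.4907, -0.0507, 0.0486]
tcp_rot: [180.0, 0.2, 86.0]
wrist_force: [-1.0, -10.3, 1.9]
opening: 0.0198
grasp_force: 89.0
```

>>> play_rows:
  increments:
    - [[1.5,0,0],[0,0,0],1]
    - [[3,0,0],[0,0,0],1]
    - [[4.5,0,0],[0,0,0],1]
    - [[6,0,0],[0,0,0],1]

```text
time: 14.95
ee_pos: [0.491, -0.045, 0.0486]
tcp_rot: [180.0, 0.2, 86.0]
wrist_force: [-1.9, -11.0, 0.9]
opening: 0.0192
grasp_force: 89.0
```

>>> play_rows:
  increments:
    - [[1,0,0],[0,0,0],1]
    - [[2,0,0],[0,0,0],1]
    - [[2.5,0,0],[0,0,0],1]

```text
time: 15.25
ee_pos: [0.4912, -0.0425, 0.0486]
tcp_rot: [180.0, 0.2, 86.0]
wrist_force: [-1.1, -11.3, 1.3]
opening: 0.0191
grasp_force: 89.0
```

>>> play_rows:
  increments:
    - [[0.5,0,0],[0,0,0],1]
    - [[1,0,0],[0,0,0],1]

```text
time: 15.45
ee_pos: [0.4913, -0.0415, 0.0486]
tcp_rot: [180.0, 0.2, 86.0]
wrist_force: [-1.9, -11.1, 0.8]
opening: 0.0189
grasp_force: 89.0
```

>>> play_rows:
  increments:
    - [[0.5,0,0],[0,0,0],1]
    - [[1,0,0],[0,0,0],1]

```text
time: 15.65
ee_pos: [0.4913, -0.0405, 0.0486]
tcp_rot: [180.0, 0.2, 86.0]
wrist_force: [-1.8, -11.3, 1.6]
opening: 0.0194
grasp_force: 89.0
```

>>> play_rows:
  increments:
    - [[0.5,0,0],[0,0,0],1]
    - [[0.7,0,0],[0,0,0],1]

```text
time: 15.85
ee_pos: [0.4914, -0.0398, 0.0486]
tcp_rot: [180.0, 0.2, 86.0]
wrist_force: [-1.9, -11.5, 1.5]
opening: 0.019
grasp_force: 89.0
```

>>> play_rows:
  increments:
    - [[0.3,0,0],[0,0,0],1]
    - [[0.6,0,0],[0,0,0],1]
    - [[0.6,0,0],[0,0,0],1]

```text
time: 16.15
ee_pos: [0.4914, -0.0392, 0.0486]
tcp_rot: [180.0, 0.2, 86.0]
wrist_force: [-1.0, -10.7, 2.0]
opening: 0.0189
grasp_force: 89.0
```

>>> play_rows:
  increments:
    - [[0.3,0,0],[0,0,0],1]
    - [[0.6,0,0],[0,0,0],1]
    - [[0.6,0,0],[0,0,0],1]

```text
time: 16.45
ee_pos: [0.4915, -0.0389, 0.0487]
tcp_rot: [180.0, 0.2, 86.0]
wrist_force: [-2.4, -13.7, 1.2]
opening: 0.0191
grasp_force: 89.1
```

Rising: the plate is at its stop.

>>> play_rows:
  increments:
    - [[0.3,0,0],[0,0,0],1]
    - [[0.5,0,0],[0,0,0],1]
    - [[0.5,0,0],[0,0,0],1]

```text
time: 16.75
ee_pos: [0.4914, -0.0388, 0.0487]
tcp_rot: [180.0, 0.3, 85.9]
wrist_force: [-2.1, -15.3, 2.6]
opening: 0.019
grasp_force: 89.2
```

>>> play_rows:
  increments:
    - [[0.4,0,0],[0,0,0],1]
    - [[0.4,0,0],[0,0,0],1]

```text
time: 16.95
ee_pos: [0.4915, -0.0386, 0.0488]
tcp_rot: [180.0, 0.3, 85.9]
wrist_force: [-3.4, -17.1, 2.1]
opening: 0.0189
grasp_force: 89.3
```

>>> play_rows:
  increments:
    - [[0.3,0,0],[0,0,0],1]
    - [[0.3,0,0],[0,0,0],1]

```text
time: 17.15
ee_pos: [0.4915, -0.0384, 0.0488]
tcp_rot: [180.0, 0.3, 85.9]
wrist_force: [-2.4, -17.8, 2.1]
opening: 0.0186
grasp_force: 89.3
```

>>> play_rows:
  increments:
    - [[0.2,0,0],[0,0,0],1]
    - [[0.2,0,0],[0,0,0],1]
    - [[0.2,0,0],[0,0,0],1]
    - [[0.2,0,0],[0,0,0],1]
    - [[0.2,0,0],[0,0,0],1]
    - [[0.2,0,0],[0,0,0],1]
    - [[0.2,0,0],[0,0,0],1]
    - [[0.2,0,0],[0,0,0],1]

```text
time: 17.95
ee_pos: [0.4915, -0.0383, 0.0488]
tcp_rot: [180.0, 0.3, 85.9]
wrist_force: [-2.8, -18.6, 3.0]
opening: 0.0189
grasp_force: 89.3
```

>>> play_rows:
  increments:
    - [[0,0,0],[0,0,0],1]
    - [[0,0,0],[0,0,0],1]
    - [[0,0,0],[0,0,0],1]
    - [[0,0,0],[0,0,0],1]
    - [[0,0,0],[0,0,0],1]
    - [[0,0,0],[0,0,0],1]
    - [[0,0,0],[0,0,0],1]
    - [[0,0,0],[0,0,0],1]

```text
time: 18.75
ee_pos: [0.4915, -0.0383, 0.0488]
tcp_rot: [180.0, 0.3, 85.9]
wrist_force: [-3.5, -18.5, 3.6]
opening: 0.0191
grasp_force: 89.3
```

Held for over 1.5 s at about 18.5 N. Draw out along the axis.

>>> play_rows:
  increments:
    - [[-2,0,0],[0,0,0],1]
    - [[-5,0,0],[0,0,0],1]
    - [[-10,0,0],[0,0,0],1]
    - [[-20,0,0],[0,0,0],1]
    - [[-32,0,0],[0,0,0],1]
    - [[-45,0,0],[0,0,0],1]
    - [[-60,0,0],[0,0,0],1]
    - [[-75,0,0],[0,0,0],1]
    - [[-90,0,0],[0,0,0],1]
    - [[-105,0,0],[0,0,0],1]
    - [[-120,0,0],[0,0,0],1]
    - [[-130,0,-5],[0,0,0],1]
    - [[-140,0,-20],[0,0,0],1]
    - [[-145,0,-50],[0,0,0],1]
    - [[-145,0,-90],[0,0,0],1]
    - [[-145,0,-120],[0,0,0],1]
    - [[-145,0,-120],[0,0,0],1]

```text
time: 20.45
ee_pos: [0.4834, -0.1813, 0.1743]
tcp_rot: [179.6, 0.1, 86.0]
wrist_force: [0.8, 0.0, -1.5]
opening: 0.0186
grasp_force: 88.7
```

Run:
```python
from h import *
im,d,o=snap("wrist","w5");im2,_,_=snap("top","t5"); print(o["ee_pos"],o["tcp_rot"],o["wrist_force"])
a=cv2.resize(im2[185:295,120:350],None,fx=3.4,fy=3.4,interpolation=cv2.INTER_CUBIC)
cv2.imwrite("pics/c5.png",a[:,:,::-1])
goto([.63,-.17,.169],86)
```

```text
[ 0.48336141 -0.18130065  0.1742931 ] [1.79557687e+02 1.26546027e-01 8.60421198e+01] [ 0.84091309  0.04357847 -1.50743102]
 shift [ 20.9 146.9   0.9] rot [0.12 0.03 0.04]
```

View pics/c5.png

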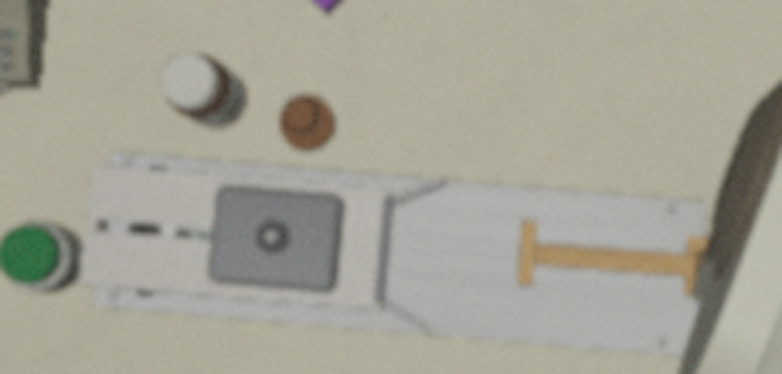

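The carton is gone into the tunnel, the stick is free above the bed with its nose at (527,252), and the bystanders are unmoved. Now to the far side.

>>> play_rows:
  increments:
    - [[10,35,0],[0.4,0,0],1]
    - [[20,75,0],[0.4,0,0],1]
    - [[32,115,0],[0.4,0,0],1]
    - [[41,147,0],[0.4,0,0],1]
    - [[41,147,30],[0.4,0,0],1]
    - [[41,147,70],[0.4,0,0],1]
    - [[41,147,105],[0.4,0,0],1]
    - [[41,147,125],[0.4,0,0],1]
    - [[41,147,132],[0.4,0,0],1]
    - [[41,147,134],[0.4,0,0],1]
    - [[41,147,134],[0.4,0,0],1]

```text
time: 21.65
ee_pos: [0.6299, -0.1493, 0.0349]
tcp_rot: [-179.5, -0.0, 86.1]
wrist_force: [-7.6, 2.0, 10.6]
opening: 0.0192
grasp_force: 90.3
```

>>> play_rows:
  increments:
    - [[0,0,-0.8],[-0.4,0,0],1]
    - [[0,0,-0.8],[-0.4,0,0],1]
    - [[0,0,-0.8],[-0.4,0,0],1]

```text
time: 21.95
ee_pos: [0.6305, -0.1494, 0.035]
tcp_rot: [-179.9, -0.0, 86.0]
wrist_force: [-4.3, 1.3, 5.5]
opening: 0.019
grasp_force: 89.9
```

>>> play_rows:
  increments:
    - [[0,0,0],[0,0,0],0.7]
    - [[0,0,0],[0,0,0],0.6]
    - [[0,0,0],[0,0,0],0.5]
    - [[0,0,0],[0,0,0],0.3]
    - [[0,0,0],[0,0,0],0.2]
    - [[0,0,0],[0,0,0],0.2]
    - [[0,0,0],[0,0,0],0.2]
    - [[0,0,-20],[0,0,0],0.2]
    - [[0,0,-50],[0,0,0],0.2]
    - [[0,0,-90],[0,0,0],0.2]
    - [[0,0,-130],[0,0,0],0.2]
    - [[0,0,-170],[0,0,0],0.2]
    - [[0,0,-200],[0,0,0],0.2]
    - [[0,0,-200],[0,0,0],0.2]

```text
time: 23.35
ee_pos: [0.6323, -0.1499, 0.2405]
tcp_rot: [179.6, 0.1, 86.0]
wrist_force: [1.1, -0.0, 0.3]
opening: 0.0686
grasp_force: 0.0
```

Run:
```python
from h import *
im,d,o=snap("wrist","w6");im2,d2,_=snap("top","t6"); print(o["ee_pos"],o["wrist_force"],o["opening"],o["time"])
P=cloud("top",d2)
for n,u0,u1,v0,v1,a in(("tall",165,192,195,222,.03),("stamp",200,220,210,230,.02),("green",117,145,245,275,.03)):
    Q=P[v0:v1,u0:u1].reshape(-1,3);Q=Q[(Q[:,2]>a)&(Q[:,2]<.2)];print(n,cv2.minAreaRect(Q[:,:2].astype(np.float32))[0])
cv2.imwrite("pics/c6.png",np.hstack([cv2.resize(im,None,fx=.7,fy=.7),cv2.resize(im2[150:300,120:325],(400,294))])[:,:,::-1])
```

```text
[ 0.63226343 -0.14993908  0.24049824] [ 1.0602979  -0.04836983  0.26810736] 0.06859190057599103 23.35
tall (0.60845547914505, 0.1768515408039093)
stamp (0.5935136079788208, 0.11088873445987701)
green (0.4947235882282257, 0.28117308020591736)
```

View pics/c6.png

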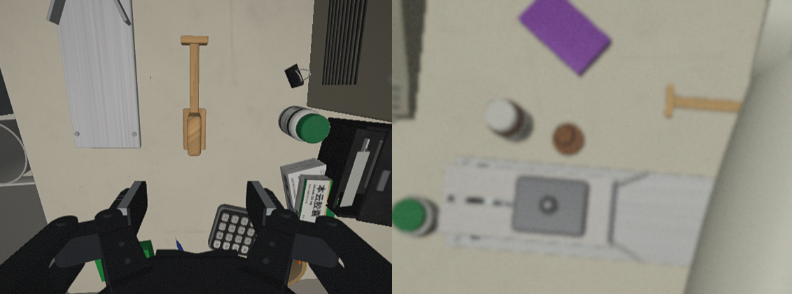

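The stick lies flat at (194,100) in the wrist view, beside the sealer. The bystanders are within 1 mm of where they stood, and the carton is home inside.

```bash
python3 -c "
from h import *
print(workorder.job_done())"
```

```text
the job is handed in; nothing more can be done
None
```

The job is handed in at about 23 s: the carton was fed home and held at about 18 N for over a second, the stick now lies flat beside the sealer, and the two bottles and the stamp are unmoved (within 1 mm by camera).

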